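# Tip up and open the toolbox's rocking flap

## Robot

A 6-joint arm with a two-finger parallel gripper is mounted at the origin on the work surface. World frame = base frame: x ahead of the robot, y to its left, z up, the work surface at z = 0. Lengths are in mm, angles in rad, forces in N, time in s.
With the tool pointing down it reaches from about 350 to 975 mm from the base axis. Payload 7.1 kg.
Tool frame: the origin (TCP) lies midway between the tips of the shut fingers; the grasp point (between the pads) lies 19 mm behind it (ctrl.hold_point_z is the distance from the TCP to the grasp point, in mm); x points along the fingers, y is the direction in which the jaws open and shut, and the axes are right-handed (so a half turn about x gives the same grasp; the last joint's range is limited). The gripper opens to 88 mm and grips with 3 to 60 N. Pads are 20 mm wide; open, the fingers measure 115 mm over their backs; the gripper's body (75 mm by 178 mm) begins 61 mm behind the grasp point.
Start: joints at [1.314, 0.423, 1.63, -0, 1.089, -0.019], TCP at [147.197, 607.403, 222.675] pointing down, gripper open.
Joint ranges: [-3, 3], [-0.9, 2.11], [0.09, 2.58], [-1.31, 4.45], [0.11, 2.69], [-2.54, 2.54]. Speed limits (rad/s): [2.39, 2.39, 3.01, 3.14, 3.14, 3.14].

## Interface

Orientations are given as a rotation vector (axis times angle).
In Python, from workcell import ctrl, get_image, calibration gives the robot as it stands.
- The arm moves only by the tool move_arm, never from a script. Its argument "rows" is a list of rows, each a list of 5 numbers: the shift along the world's x, y, z in mm, then the turn about the world's z in rad, then the closure, from -1 (fully open) to 1 (shut). In form: [[tx, ty, tz, roll, jaw], ...]. A call has 1 to 12 rows; each row is the pose to reach, as a shift and turn from the pose measured when the call began; what a row does not reach only later rows make up. A row lasts 1/8 s, in which the tool goes at most 62.5 mm and 10.7 degrees, less where a joint would pass 70% of its speed; a pose out of reach is approached as far as the arm can. A call with a gripper value outside its range is refused whole. The fingers move at their own pace and stop on an object; the grip force is fixed at half the most. Time passes only in rows, so rows that repeat a pose let the fingers close. It gives the time, the measured TCP pose, the force and the opening at its end, in the units of the state.
- ctrl.get_obs(): the state, without advancing time (a new reading comes with each control period).
- get_image(name): name is "side" or "top" or "wrist"; returns the picture (480x640x3 uint8, blue, green, red); there is no depth.
- calibration(name): a dict with "fx", "fy", "cx", "cy" (pixels), "view" (4x4, takes a point from world to camera coordinates); the wrist camera has in their place "T_tool_cam" (4x4, takes a point from camera to tool coordinates, whose origin is the TCP and whose axes are the tool frame's). Camera axes: x right, y up, looking along -z (the intrinsics and any distortion apply to the point x, -y, -z); pixel columns grow to the right and rows downward; lengths in mm; the calibration is good to about 2 mm. A picture is of the moment at which its call begins: read the wrist's pose just before it. calibration takes no time and is no camera call.
- ctrl.close_job(): hands the job in, once; it reports no verdict.
The state is a dict: "t": time; "qpos": joint angles; "qvel": joint speeds; "joint_torque": joint torques, N m; "ee_pos": TCP position; "orientation": TCP orientation; "ft_force": force on the tool from outside, world axes, zero at the start; "moment": the same for the moment, N m; "width": finger opening in mm.
Only numpy, scipy, OpenCV 4.12 (cv2) and the standard library are available. Lean on these libraries where they do the work, as an engineer would, in place of code of your own. Each camera call takes 0.05 s, during which the arm holds its last target.

## Task

Open the tray in the top of the toolbox so that the heel plates inside can be reached: press down the short, ribbed end of its flush flap so that the long end tips up, then swing the flap all the way over until it meets its stop. Let go and leave it standing open, and leave the shoe last, the dauber and the tin where they are.

Things in the scene. Friction and masses are not known exactly. Their poses are not given: they have to be found in the camera images.
- toolbox: Grey plastic toolbox, 190 (x) x 300 (y) x 140 mm high, immovable; origin at the centre of its underside on the board, z up. Its drawer front faces +x. A flat top at 140 mm has a tray opening 60 (x) x 159 (y) mm at its centre, 67 mm deep, closed by the flap with 2 mm gaps.
- flap (a joint): Angle (rad) of the flap: 0 = shut, flush with the toolbox top; grows as the long end rises; 1.8 (13 degrees past upright, leaning over the short end's side) = its stop. The hinge is stiff: the flap stays at any angle where it is left; about 4 to 10 N on the short end or 2 N at the long end moves it. Held by its side edges it turns between the fingers as it swings.
- flap_pivot (a point): Middle of the flap's hinge pin, 135 mm above the board, 27.5 mm to the +y side of the toolbox's centre; the pin runs at the flap's mid-thickness between two 4 mm high steel bosses. Turns with the flap: x along the pin, y along the flap from long end to short end, z out of its outer face; when shut these are the toolbox's axes.
- flap_short (a point): Pressing point on the outer face of the short end, mid-width, 32 mm from the pin. The flap is a black plate 56 mm wide (along the pin), 155 mm long, 10 mm thick; the short end reaches 50 mm from the pin, the long end 105 mm. The short end has three thin ribs across it and dips into the tray when pressed. Axes as flap_pivot.
- flap_long (a point): Gripping point of the long end: middle of the width and thickness, 87 mm from the pin (18 mm short of the free edge). Once tipped up it can be gripped across its 56 mm width from straight above, a finger on each side edge. Axes as flap_pivot.
- last: Bystander: steel shoe last on a round foot, about 155 mm long (x), 60 mm wide, 76 mm high; origin at the centre of its foot's underside.
- dauber: Bystander: black polish dauber lying down, 142 mm long (x), 50 mm wide, 26 mm high; origin below its middle, head to +x.
- tin: Bystander: squat round polish tin, 86 mm across, 30 mm high, with a twist key at its rim; origin at the centre of its underside.

How it is judged (in metres and radians):
On the way, in this order (a step that is already met when the one before it is completed fails the run):
1. the short end is pressed and the long end has tipped up (flap beyond 0.3 rad) (value of joint flap above 0.3 rad), for 0.2 s.
2. the flap has been swung over to its stop (beyond 1.65 rad) (value of joint flap above 1.65 rad), for 0.2 s.
At the end, for the whole second after the job is handed in: The flap stands open and still at its stop (angle above 1.65 of 1.8 rad), let go, and the last, dauber and tin are within 30 mm of where they were (value of joint flap above 1.65 rad and velocity of joint flap between -0.05 and 0.05 rad/s and distance of each of last, dauber, tin from where it was at the start of the episode below 0.03 m); the robot touches nothing.
It fails at once if the shoe last, dauber or tin is shifted by more than 30 mm (distance of any of last, dauber, tin from where it was at the start of the episode above 0.03 m).
It also fails if it takes over 45 s, if anything falls off the work surface, if the arm or the gripper's body presses on something with over 40 N, if the wrist force passes 120 N, or if a joint passes its speed limit or range.

## Working session

There is one attempt and no reset: what is moved stays moved. The work goes in short steps, Python scripts to look and compute and a tool call to move; the robot and the scene stay as the last step left them, time stands still between calls to the robot, and variables do not carry over. Pictures are saved under pics/ and viewed, and the job is handed in when it is done.

Besides the shell and the picture viewer there is one more tool, called after "Emit:" as name(argument=value, ...) on one line, values as JSON. move_arm: Moves the arm, as the interface text tells. Its arguments: {"type":"object","properties":{"rows":{"type":"array"}},"required":["rows"]}

```bash
mkdir -p pics
python3 - <<'E'
from workcell import ctrl,get_image,calibration
import cv2,numpy as np
np.set_printoptions(suppress=True,precision=3)
o=ctrl.get_obs();print(o)
print(ctrl.hold_point_z)
for n in("top","side"):
    cv2.imwrite(f"pics/{n}0.png",get_image(n));c=calibration(n);print(n,c)
print(calibration("wrist"))
E
```

```text
{'t': 0.0, 'qpos': array([ 1.314,  0.424,  1.631,  0.   ,  1.089, -0.019]), 'qvel': array([-0.001, -0.001, -0.   ,  0.   , -0.001, -0.001]), 'joint_torque': array([  0.002, -54.463, -27.367,   0.064,   0.023,  -0.   ]), 'ee_pos': array([147.047, 606.845, 221.884]), 'orientation': array([ 0.185,  1.563, -0.188]), 'ft_force': array([0.071, 0.906, 0.469]), 'moment': array([-0.016,  0.015, -0.039]), 'width': 87.38293865971613}
18.700000000000003
top {'fx': 604.4219557043971, 'fy': 604.4219557043971, 'cx': 321.13896149557996, 'cy': 227.14697234800508, 'view': array([[    0.022,    -1.   ,     0.019,    13.369],
       [    0.998,     0.023,     0.056,  -604.582],
       [   -0.057,     0.018,     0.998, -1452.932],
       [    0.   ,     0.   ,     0.   ,     1.   ]])}
side {'fx': 593.4729160841496, 'fy': 593.4729160841496, 'cx': 322.43506433258386, 'cy': 241.22047548555017, 'view': array([[   -0.948,    -0.317,     0.006,   609.724],
       [    0.197,    -0.574,     0.795,  -201.333],
       [   -0.248,     0.755,     0.607, -1089.582],
       [    0.   ,     0.   ,     0.   ,     1.   ]])}
{'fx': 384.5045990260422, 'fy': 384.5045990260422, 'cx': 317.42823935026104, 'cy': 243.09674209699628, 'T_tool_cam': array([[  -0.   ,    0.29 ,   -0.957, -161.898],
       [   1.   ,    0.   ,    0.   ,   -0.817],
       [   0.   ,   -0.957,   -0.29 ,  -79.589],
       [   0.   ,    0.   ,    0.   ,    1.   ]])}
```

View pics/top0.png

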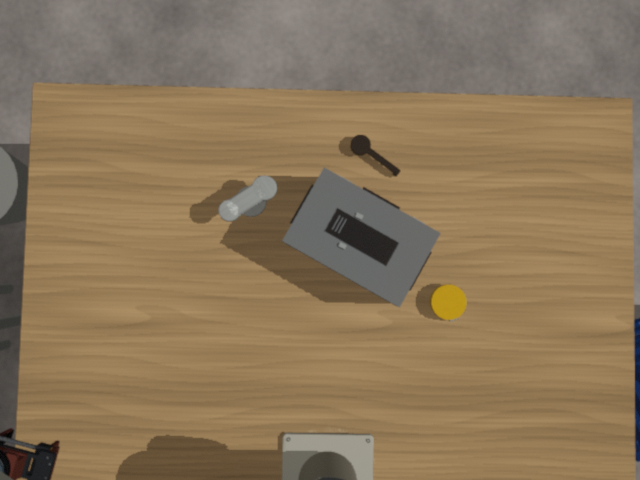

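View pics/side0.png

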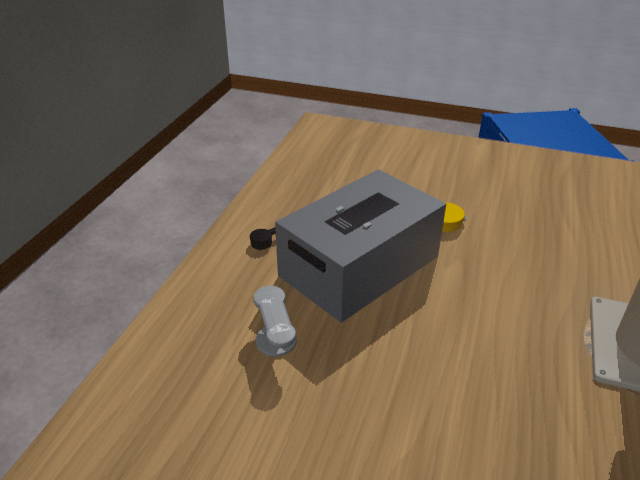

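The top view shows the toolbox at about (362,237), turned. The black flap runs (327,232)–(398,245), with its ribbed short end at the left near (339,224). The last is at (248,200), the dauber at (375,155) and the tin at (449,302). Next I'll measure the flap.

```bash
cat > h.py <<'E'
import numpy as np,cv2
from workcell import ctrl,get_image,calibration
np.set_printoptions(suppress=True,precision=3)
def ray(n,uv):
    c=calibration(n);V=np.array(c['view']);R=V[:3,:3];t=V[:3,3]
    d=np.array([(uv[0]-c['cx'])/c['fx'],-(uv[1]-c['cy'])/c['fy'],-1])
    return -R.T@t,R.T@d
def onz(n,uv,z):
    p,d=ray(n,uv);return p+d*(z-p[2])/d[2]
def proj(n,P):
    c=calibration(n);V=np.array(c['view']);q=V[:3,:3]@P+V[:3,3]
    return np.array([c['cx']+c['fx']*q[0]/-q[2],c['cy']-c['fy']*q[1]/-q[2]])
E
python3 - <<'E'
from h import *
for n,roi in(("top",(300,190,420,280)),("side",(310,180,420,245))):
    im=cv2.imread(f"pics/{n}0.png");x0,y0,x1,y1=roi
    g=cv2.cvtColor(im,cv2.COLOR_BGR2GRAY)
    m=np.zeros_like(g);m[y0:y1,x0:x1]=(g[y0:y1,x0:x1]<55)*255
    m=cv2.morphologyEx(m,cv2.MORPH_CLOSE,np.ones((5,5)))
    cs,_=cv2.findContours(m,cv2.RETR_EXTERNAL,cv2.CHAIN_APPROX_NONE)
    for c in cs:
        if cv2.contourArea(c)<500: continue
        W=np.array([onz(n,p[0],140)[:2] for p in c],np.float32)
        r=cv2.minAreaRect(W);print(n,cv2.contourArea(c),r,cv2.boxPoints(r))
im=cv2.imread("pics/top0.png");
cv2.imwrite("pics/z1.png",cv2.resize(im[150:320,220:480],None,fx=3,fy=3,interpolation=cv2.INTER_CUBIC))
E
```

```text
top 1667.5 ((578.566162109375, -60.57439422607422), (154.42295837402344, 56.37820816040039), 61.89019012451172) [[ 517.323 -115.397]
 [ 567.051 -141.96 ]
 [ 639.809   -5.752]
 [ 590.081   20.811]]
side 1167.5 ((579.36767578125, -60.242271423339844), (155.03680419921875, 57.4133415222168), 61.71046447753906) [[ 517.352 -114.897]
 [ 567.908 -142.107]
 [ 641.384   -5.587]
 [ 590.828   21.623]]
```

View pics/z1.png

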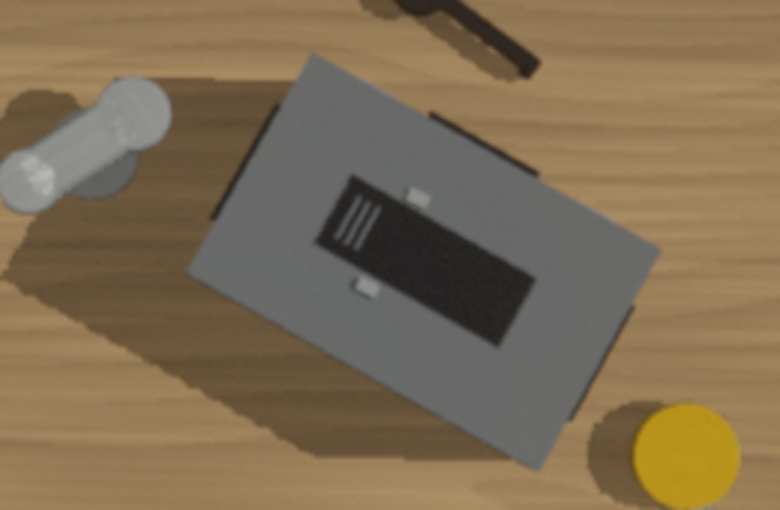

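Run:
```python
from h import *
from scipy.spatial.transform import Rotation as R
o=ctrl.get_obs();M=R.from_rotvec(o['orientation']).as_matrix();print(M,o['qpos'],o['width'])
a=np.radians(61.8);yd=np.array([np.cos(a),np.sin(a)]);xd=np.array([yd[1],-yd[0]])
c=np.array([579,-60.4]);pin=c+27.5*yd
print('pin',pin,'short',pin+32*yd,'long',pin-87*yd)
j=M[:2,1];print('jaw ang',np.degrees(np.arctan2(j[1],j[0])),'box x ang',np.degrees(np.arctan2(xd[1],xd[0])))
for n,uv,z in(('last',(248,200),70),('daub',(361,145),26),('tin',(449,302),30)):print(n,onz('top',uv,z))
for n in('top','side'):print(n,proj(n,np.r_[pin+32*yd,140]))
for th in(0.6,0.7,0.8,1,1.2,1.4,1.6,1.8,1.9):print(th,pin-87*np.cos(th)*yd,135+87*np.sin(th)-18.7)
```

```text
[[-0.     0.236  0.972]
 [-0.001  0.972 -0.236]
 [-1.    -0.001 -0.   ]] [ 1.314  0.424  1.631  0.     1.089 -0.019] 87.8793994759244
pin [591.995 -36.164] short [607.117  -7.962] long [ 550.883 -112.838]
jaw ang 76.37543604783917 box x ang -28.200000000000006
last [660.879 200.793  70.   ]
daub [806.444 -65.629  26.   ]
tin [ 430.352 -283.978   30.   ]
top [337.898 223.061]
side [341.484 223.832]
0.6 [558.064 -99.445] 165.42389518536808
0.7 [560.551 -94.807] 172.34693878967914
0.8 [563.352 -89.583] 178.7099799082585
1 [569.782 -77.591] 189.507975678287
1.2 [577.098 -63.947] 197.3874004791487
1.4 [585.007 -49.196] 202.03412650899605
1.6 [593.196 -33.925] 203.26290346461096
1.8 [601.336 -18.744] 201.02474388640297
1.9 [605.286 -11.376] 198.62810762880508
```

Emit:
move_arm(rows=[[46,-61,0,-0.18,1],[92,-123,0,-0.36,1],[138,-184,0,-0.54,1],[184,-246,0,-0.72,1],[230,-307,0,-0.9,1],[276,-369,0,-1.08,1],[322,-430,0,-1.26,1],[368,-492,0,-1.45,1],[414,-553,0,-1.64,1],[460,-615,-30,-1.826,1],[460,-615,-50,-1.826,1],[460,-615,-60,-1.826,1]])

```text
t: 1.6
ee_pos: [592.9, 10.8, 172.2]
orientation: [1.563, 0.935, -1.563]
ft_force: [-0.1, 0.1, 1.1]
width: 0.1
```

```bash
cat >> h.py <<'E'
def st():
    from scipy.spatial.transform import Rotation as R
    o=ctrl.get_obs();M=R.from_rotvec(o['orientation']).as_matrix();j=M[:2,1]
    a=np.arctan2(j[1],j[0]);print('t',o['t'],o['ee_pos'],'F',o['ft_force'],'w',o['width'],'jaw',np.degrees(a),'turn need',(np.radians(-28.2)-a),o['qpos'])
E
python3 -c "
from h import *
st()
cv2.imwrite('pics/s1.png',get_image('side'))"
```

```text
t 1.6 [592.923  10.789 172.215] F [-0.122  0.081  1.14 ] w 0.06742295182919329 jaw -28.276467876076946 turn need 0.0013346162095497216 [-0.002  0.438  1.74   0.001  0.963  0.491]
```

View pics/s1.png

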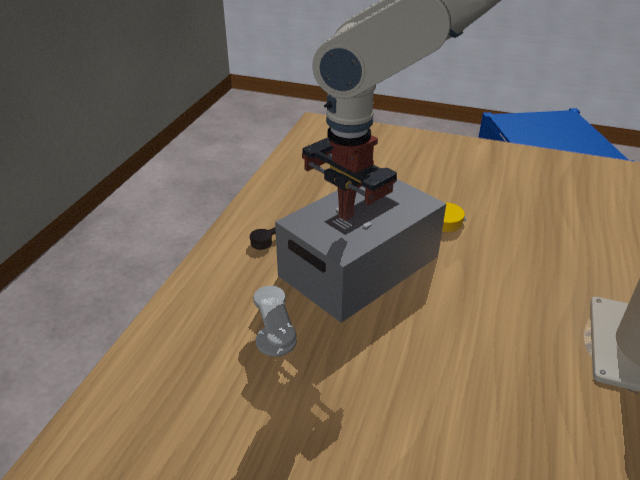

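Emit:
move_arm(rows=[[15,-17,0,0,1],[15,-17,-15,0,1],[15,-17,-27,0,1],[15,-17,-33,0,1],[15,-17,-38,0,1],[15,-17,-43,0,1],[15,-17,-48,0,1],[15,-17,-53,0,1],[15,-17,-54,0,1],[15,-17,-54,0,1],[15,-17,-54,0,1]])

```text
t: 3.02
ee_pos: [610.4, -9.8, 115.6]
orientation: [1.563, 0.932, -1.563]
ft_force: [1.0, 2.3, 4.4]
width: 0.8
```

```bash
python3 -c "
from h import *
st()
cv2.imwrite('pics/s2.png',get_image('side'))"
```

```text
t 3.025 [610.405  -9.837 115.571] F [0.99  2.3   4.395] w 0.7963333092716827 jaw -28.32870947231665 turn need 0.002246404070430086 [-0.035  0.538  1.731 -0.001  0.873  0.46 ]
```

View pics/s2.png

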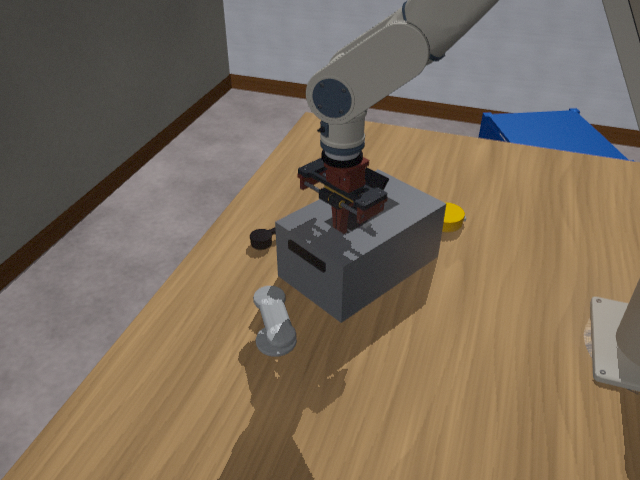

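Emit:
move_arm(rows=[[0,0,45,0,1],[0,0,100,0,0],[0,0,135,0,-1],[-10,-20,150,0,-1],[-30,-55,150,0,-1],[-30,-55,150,0,-1]])

```text
t: 3.82
ee_pos: [577.5, -67.3, 264.0]
orientation: [1.562, 0.932, -1.569]
ft_force: [-0.0, 1.4, -1.4]
width: 46.8
```

```bash
python3 -c "
from h import *
st()
cv2.imwrite('pics/s3.png',get_image('side'))
cv2.imwrite('pics/t3.png',get_image('top'))
cv2.imwrite('pics/w3.png',get_image('wrist'))"
```

```text
t 3.825 [577.527 -67.326 263.96 ] F [-0.024  1.413 -1.405] w 46.76086762337738 jaw -28.49506907569843 turn need 0.005149926891754031 [-0.136  0.316  1.689 -0.002  1.141  0.362]
```

View pics/s3.png

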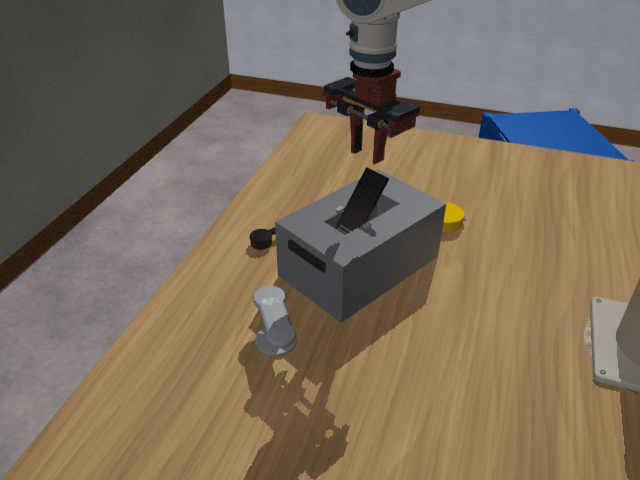

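View pics/w3.png

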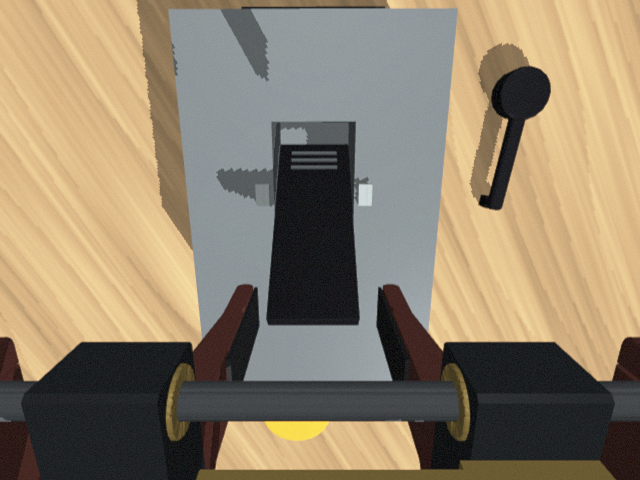

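The side view shows the flap standing partly open, its free edge from (367,169) to (388,178). The wrist view shows the flap centred between the fingers, free edge at row 322. I'll work out the angle from the free edge.

Run:
```python
from h import *
im=cv2.imread("pics/s3.png")
cv2.imwrite("pics/z3.png",cv2.resize(im[150:250,310:430],None,fx=5,fy=5,interpolation=cv2.INTER_CUBIC))
a=np.radians(61.8);yd=np.array([np.cos(a),np.sin(a),0]);xd=np.array([yd[1],-yd[0],0])
pin=np.array([592,-36.2,135])
def edge(n,uv):
    p,d=ray(n,uv);s=((pin-p)@xd)/(d@xd);q=p+s*d-pin;return -q@yd,q[2],np.hypot(q@yd,q[2]),np.arctan2(q[2],-q@yd)
print(edge('side',(377.5,173.5)))
for th in(.7,.75,.8,.85,.9):
    f=lambda r,o:pin-r*np.cos(th)*yd+np.array([0,0,r*np.sin(th)])+o*(np.sin(th)*yd+np.array([0,0,np.cos(th)]))
    print(th,[proj('side',f(105,5)+s*28*xd) for s in(-1,1)],[proj('side',f(105,-5)+s*28*xd) for s in(-1,1)])
# wrist check
from scipy.spatial.transform import Rotation as R
o=ctrl.get_obs();T=np.array(calibration('wrist')['T_tool_cam']);c=calibration('wrist')
M=R.from_rotvec(o['orientation']).as_matrix()
d=M@T[:3,:3]@np.array([(313-c['cx'])/c['fx'],-(322-c['cy'])/c['fy'],-1]);p=o['ee_pos']+M@T[:3,3]
# intersect with circle r=105.1 (lower/outer corner)
for s in np.linspace(50,400,36):
    pass
s=np.linspace(50,500,4501)[:,None];q=p+s*d-pin;r=np.hypot(q@yd,q[:,2]);i=np.argmin(abs(r-105.1));print('wrist',q[i]@xd,-q[i]@yd,q[i][2],np.arctan2(q[i][2],-q[i]@yd),r[i], p)
```

```text
(np.float64(65.30001837864774), np.float64(79.53527797045308), np.float64(102.90749653008264), np.float64(0.8833693469719919))
0.7 [array([391.857, 180.355]), array([370.938, 169.65 ])] [array([393.721, 182.51 ]), array([372.893, 171.819])]
0.75 [array([390.761, 179.374]), array([369.796, 168.657])] [array([392.779, 181.332]), array([371.902, 170.635])]
0.8 [array([389.587, 178.503]), array([368.579, 167.77 ])] [array([391.755, 180.256]), array([370.831, 169.549])]
0.85 [array([388.337, 177.743]), array([367.287, 166.993])] [array([390.651, 179.285]), array([369.682, 168.566])]
0.9 [array([387.014, 177.1  ]), array([365.925, 166.328])] [array([389.47 , 178.424]), array([368.457, 167.69 ])]
wrist -0.8789034447101585 104.54345654246691 10.807326760443743 0.1030104986609101 105.1005833359343 [617.814   4.223 426.183]
```

View pics/z3.png

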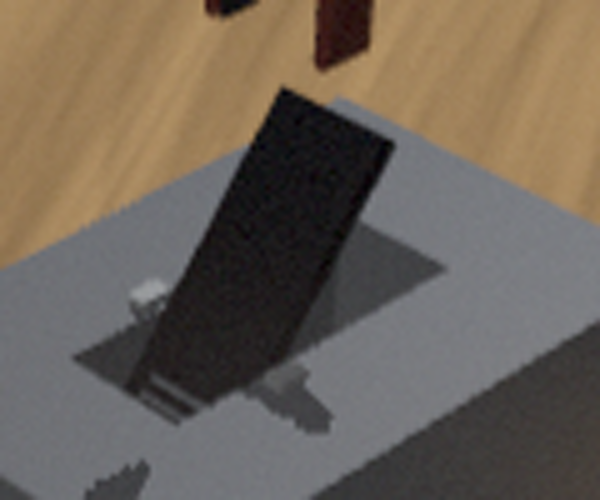

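Emit:
move_arm(rows=[[-13,-20,0,0,-1],[-13,-20,0,0,-1],[-13,-20,0,0,-1],[-13,-20,0,0,-1],[-13,-20,-5,0,-1]])

```text
t: 4.6
ee_pos: [567.1, -84.8, 259.5]
orientation: [1.563, 0.933, -1.564]
ft_force: [-0.5, -0.4, 0.3]
width: 88.1
```

Jaws open. Now down to the grasp point and close.

Emit:
move_arm(rows=[[-2,-2,-30,0,-1],[-2,-2,-60,0,-1],[-2,-2,-77,0,-1],[-2,-2,-78,0,-1],[-2,-2,-78,0,1],[-2,-2,-78,0,1],[-2,-2,-78,0,1],[-2,-2,-78,0,1]])

```text
t: 5.6
ee_pos: [564.5, -86.6, 181.9]
orientation: [1.562, 0.934, -1.566]
ft_force: [-5.1, 0.5, 5.5]
width: 55.9
```

```bash
python3 -c "
from h import *
st()
cv2.imwrite('pics/s4.png',get_image('side'))"
```

```text
t 5.6 [564.454 -86.611 181.892] F [-5.138  0.482  5.508] w 55.86017265646623 jaw -28.35419727839825 turn need 0.0026912502056637977 [-0.173  0.397  1.781 -0.001  0.966  0.323]
```

View pics/s4.png

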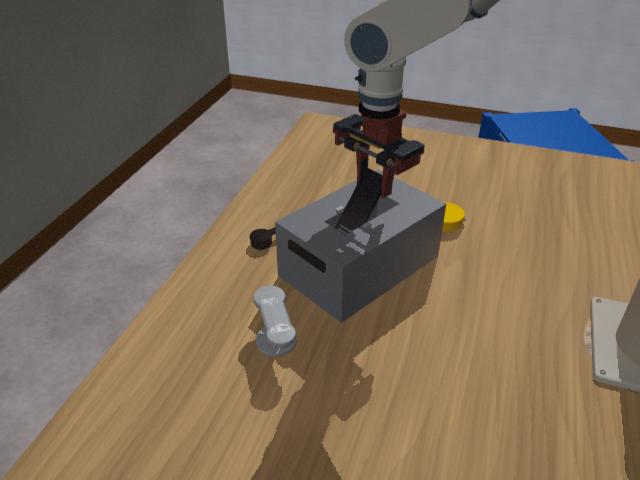

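Emit:
move_arm(rows=[[3,6,5,0,1],[7,12,10,0,1],[10,19,14,0,1],[14,26,17,0,1],[18,34,19,0,1],[22,41,21,0,1],[26,49,21.5,0,1],[30,57,21,0,1],[34.5,64,20,0,1],[37,69,19,0,1],[37,69,19,0,1],[37,69,19,0,1]])

```text
t: 7.15
ee_pos: [602.0, -16.7, 202.7]
orientation: [1.564, 0.934, -1.564]
ft_force: [-4.0, 0.5, 6.3]
width: 54.9
```

```bash
python3 -c "
from h import *
st()
cv2.imwrite('pics/s5.png',get_image('side'))"
```

```text
t 7.15 [602.043 -16.728 202.683] F [-3.974  0.468  6.343] w 54.9102097509279 jaw -28.342038943869593 turn need 0.0024790472365798233 [-0.048  0.413  1.697  0.001  1.031  0.446]
```

View pics/s5.png

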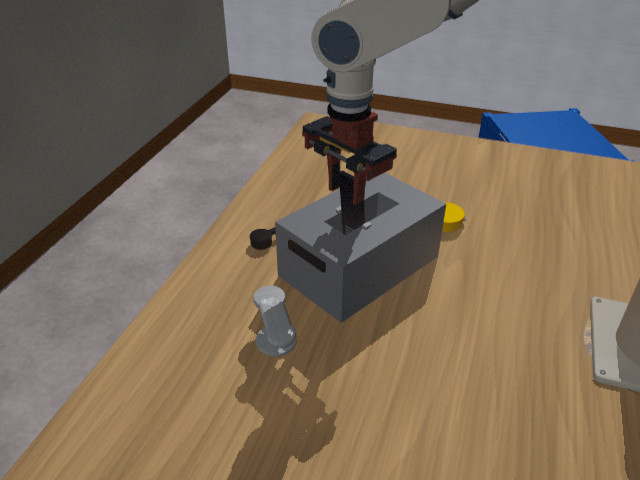

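Emit:
move_arm(rows=[[2,3,-1,0,1],[3,5,-1.5,0,1],[3,5,-1.5,0,1]])

```text
t: 7.58
ee_pos: [605.0, -11.2, 201.6]
orientation: [1.564, 0.935, -1.563]
ft_force: [-4.7, 1.2, 3.2]
width: 54.9
```

No clear stop force yet, so I'll release, lift off and measure the angle.

Emit:
move_arm(rows=[[0,0,0,0,-1],[0,0,0,0,-1],[0,0,0,0,-1],[0,0,0,0,-1],[0,0,30,0,-1],[0,0,70,0,-1],[0,0,90,0,-1],[0,0,90,0,-1],[0,0,90,0,-1]])

```text
t: 8.7
ee_pos: [604.5, -11.2, 290.5]
orientation: [1.563, 0.936, -1.565]
ft_force: [0.4, 0.3, -0.1]
width: 87.5
```

Run:
```python
from h import *
st()
im=get_image('side');cv2.imwrite('pics/s6.png',im);cv2.imwrite('pics/t6.png',get_image('top'))
cv2.imwrite("pics/z6.png",cv2.resize(im[120:250,300:430],None,fx=4.5,fy=4.5,interpolation=cv2.INTER_CUBIC))
a=np.radians(61.8);yd=np.array([np.cos(a),np.sin(a),0]);xd=np.array([yd[1],-yd[0],0])
pin=np.array([592,-36.2,135])
for th in(1.5,1.6,1.7,1.8,1.9):
    f=lambda r,o:pin-r*np.cos(th)*yd+np.array([0,0,r*np.sin(th)])+o*(np.sin(th)*yd+np.array([0,0,np.cos(th)]))
    for o in(5,-5):print(th,o,[(proj('side',f(105,o)+s*28*xd)-[300,120])*4.5 for s in(-1,1)])
```

```text
t 8.7 [604.457 -11.209 290.499] F [ 0.364  0.342 -0.063] w 87.4882003534734 jaw -28.343997037561493 turn need 0.0025132224185660523 [-0.039  0.325  1.611  0.002  1.207  0.455]
1.5 5 [array([299.799, 266.258]), array([203.803, 215.633])]
1.5 -5 [array([316.199, 259.185]), array([220.235, 209.021])]
1.6 5 [array([282.221, 275.927]), array([186.252, 224.776])]
1.6 -5 [array([298.956, 266.673]), array([202.96 , 216.024])]
1.7 5 [array([264.489, 287.809]), array([168.609, 236.094])]
1.7 -5 [array([281.366, 276.451]), array([185.399, 225.274])]
1.8 5 [array([246.814, 301.791]), array([151.085, 249.482])]
1.8 -5 [array([263.632, 288.437]), array([167.758, 236.695])]
1.9 5 [array([229.41 , 317.729]), array([133.892, 264.8  ])]
1.9 -5 [array([245.965, 302.518]), array([150.245, 250.179])]
```

View pics/z6.png

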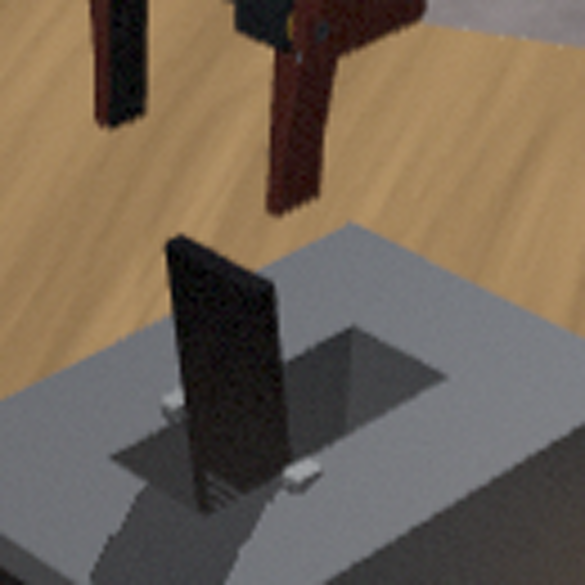

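View pics/s6.png

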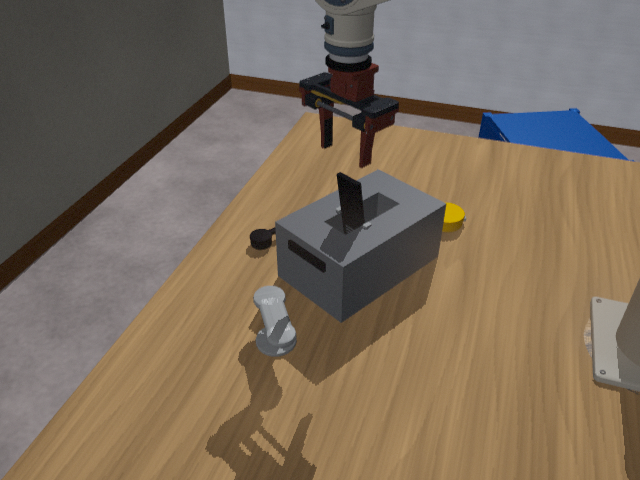

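The free edge reads about 1.68 rad, at most 1.70. That is past 1.65 but short of the 1.8 stop, so the flap slipped a little in the grip. I'll push it the rest of the way with shut fingers from the long-end side.

Emit:
move_arm(rows=[[-15,-28,0,0,0],[-29,-56,0,0,1],[-29,-56,0,0,1],[-29,-56,-20,0,1],[-29,-56,-50,0,1],[-29,-56,-80,0,1],[-29,-56,-80,0,1],[-29,-56,-80,0,1]])

```text
t: 9.8
ee_pos: [576.1, -66.8, 210.8]
orientation: [1.563, 0.936, -1.565]
ft_force: [-0.6, -0.1, 1.0]
width: 11.6
```

Run:
```python
from h import *
st();cv2.imwrite('pics/s7.png',get_image('side')[100:300,220:480])
p=ctrl.get_obs()['ee_pos'];a=np.radians(61.8);yd=np.array([np.cos(a),np.sin(a)])
print('along',(p[:2]-[592,-36.2])@yd)
```

```text
t 9.8 [576.062 -66.789 210.769] F [-0.566 -0.074  0.959] w 11.641121507649965 jaw -28.320676705136652 turn need 0.002106205835092967 [-0.137  0.373  1.74   0.002  1.031  0.357]
along -34.51099669924129
```

View pics/s7.png

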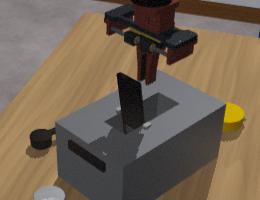

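Emit:
move_arm(rows=[[5,9,0,0,1],[9.5,17.5,0,0,1],[12.5,23,0,0,1],[14,26.5,0,0,1],[16,30,0,0,1],[17,31.5,0,0,1],[17,31.5,0,0,1]])

```text
t: 10.72
ee_pos: [592.9, -35.6, 211.0]
orientation: [1.563, 0.936, -1.565]
ft_force: [-1.5, -2.8, -1.0]
width: 0.9
```

Emit:
move_arm(rows=[[0.5,1,0,0,1],[1,2,0,0,1],[1,2,0,0,1]])

```text
t: 11.1
ee_pos: [593.0, -35.2, 210.8]
orientation: [1.56, 0.934, -1.567]
ft_force: [-3.7, -8.6, 0.3]
width: 0.1
```

The force rose to about 9 N with almost no motion, so it's against the stop. One more nudge to confirm.

Emit:
move_arm(rows=[[1,2.5,0,0,1],[1,2.5,0,0,1]])

```text
t: 11.35
ee_pos: [593.0, -35.1, 210.8]
orientation: [1.556, 0.932, -1.57]
ft_force: [-4.7, -11.7, 2.5]
width: 1.2
```

Stop confirmed. Back off and lift clear.

Emit:
move_arm(rows=[[-8,-15,0,0,1],[-16,-30,0,0,1],[-18,-34,30,0,1],[-18,-34,80,0,1],[-18,-34,110,0,1],[-18,-34,110,0,1],[-18,-34,110,0,1],[-18,-34,110,0,1]])

```text
t: 12.35
ee_pos: [574.2, -69.1, 319.1]
orientation: [1.555, 0.934, -1.572]
ft_force: [-0.6, -0.1, 0.3]
width: 0.3
```

Run:
```python
from h import *
st()
im=get_image('side');cv2.imwrite('pics/s8.png',im)
cv2.imwrite("pics/z8.png",cv2.resize(im[120:250,300:430],None,fx=4.5,fy=4.5,interpolation=cv2.INTER_CUBIC))
a=cv2.imread('pics/side0.png')
for n,(x0,y0,x1,y1) in dict(last=(240,275,305,365),daub=(245,222,277,255),tin=(444,198,470,235)).items():
    print(n,cv2.absdiff(a,im)[y0:y1,x0:x1].mean())
```

```text
t 12.35 [574.169 -69.1   319.131] F [-0.558 -0.108  0.305] w 0.2924848021278089 jaw -28.326550955837725 turn need 0.0022087308509142756 [-0.137  0.262  1.633 -0.006  1.255  0.359]
last 4.411509971509972
daub 3.3595328282828283
tin 2.9774774774774775
```

View pics/z8.png

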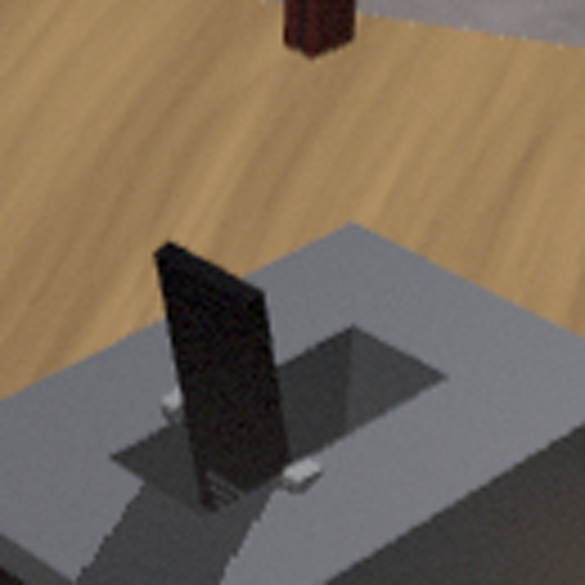

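View pics/s8.png

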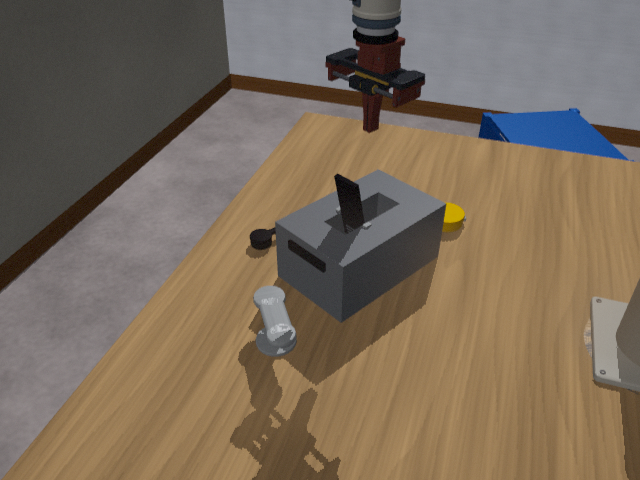

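The flap has moved further over, with its free edge now at zoom pixels (157,250)–(264,292). The gripper is well clear and the bystanders look unchanged, so I'm handing in.

```bash
python3 -c "
from h import *
st();ctrl.close_job()"
```

```text
t 12.4 [574.307 -69.061 319.25 ] F [ 0.629  0.194 -0.263] w 0.3605007471201543 jaw -28.321890724002863 turn need 0.0021273944614896845 [-0.137  0.262  1.632 -0.006  1.256  0.359]
the job is handed in; nothing more can be done
```

The flap is open and standing against its stop, with the gripper let go and well clear. I handed the job in at 12.4 s.

- **What I did:** I pressed the ribbed short end with shut fingers, which tipped the flap to about 0.85 rad. I then gripped the long end across its width, swung it over and let go.
- **What fell short:** After that swing the side view read only about 1.68 rad, and I had felt no stop force. I took this as the flap slipping in the grip, and pushed it on with shut fingers from behind.
- **Last checks:** During that push the force rose from about 3 to 12 N with almost no movement, which shows the stop.
    - **Angle:** The final side picture reads about 1.75 rad, slightly under the nominal 1.8. I put the difference down to pixel and calibration error.
    - **Other objects:** The last, dauber and tin look unmoved in the side view, judged by comparing pictures rather than measuring their positions.
    - **Contact:** The wrist force was close to zero at hand-in.

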